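# Take the finished spectacle front out of its quick-release dock

### The job

The dark tortoiseshell spectacle front is finished. Pinch the two orange release buttons on its holder together to unlatch it, lift the holder straight out of its dock and gently stand it upright in the middle of the round cork pad, then let go. Leave the other holder, with the uncut pink slab, in its dock.

Things in the scene. Friction and masses are not known exactly. Their poses are not given: they have to be found in the camera images.
- front_grip (a point): Grasp point of the finished front's holder, midway between its two orange buttons, 65 mm above its underside. z up; x along the spectacle front; y through the buttons: fingers close along y. Grey foot 60 x 44 mm (x, y), plate 144 x 54 mm with the dark brown front (top 36 mm up), black post 32 x 26 mm to 84 mm. 0.33 kg. Foot stands 20 mm deep in its dock, 2 mm (x) and 4 mm (y) play a side.
- front_button_left (a joint): Travel in m of the orange button on the post's +y side: 0 = out, 0.012 = fully in; spring 3 N rising to 7 N. 26 mm wide (x), 50 to 80 mm above the underside. The buttons' outer faces are 52 mm apart when out, 28 mm when in. Each has a hook under the dock's lip: with both in more than 8 mm the holder lifts straight out, carried by the same grip.
- front_button_right (a joint): The same for the orange button on the -y side of the post. Released, both buttons spring out again.
- pad: Fixed flat round cork pad on the bench, 170 mm across, 6 mm thick; origin at the centre of its underside, z up. When the holder stands on the pad, front_grip is 71 mm above this origin.
- slab_grip (a point): The same point on the other holder, alike but carrying an uncut pink slab 140 x 50 mm, in a like dock (dark base 120 x 120 mm, grey walls to 28 mm above the bench). Leave it alone. Docked, both holders' tops are 92 mm above the bench.
Mind the look-alikes: they are no part of the job. Leave any green or turquoise look-alike of the part that bears front_grip alone.

How it is judged:
On the way, in this order (a step that is already met when the one before it is completed fails the run):
1. both buttons of the finished front's holder are pressed in together while it still stands in its dock (value of joint each of front_button_left, front_button_right above 0.006 m and height (world z) of front_grip below 0.085 m), for 0.04 s.
2. the holder is lifted clear of its dock (height (world z) of front_grip above 0.1 m), for 0.1 s.
At the end, for the whole second after the job is handed in: The holder with the finished front stands at rest and upright (within 10 degrees) on the cork pad, its centre within 40 mm of the pad's centre, both its buttons sprung out again; the holder with the pink slab is still in its dock, within 15 mm of where it was (horizontal distance between front_grip and pad below 0.04 m and z of front_grip in the frame of pad between 0.066 and 0.076 m and angle between front_grip's own z axis and vertical below 0.17 rad and value of joint each of front_button_left, front_button_right below 0.003 m and linear speed of front_holder below 0.02 m/s and distance of slab_grip from where it was at the start of the episode below 0.015 m); the robot touches nothing.
It fails at once if the holder of the finished front is dropped (moves faster than 0.6 m/s untouched, as after a fall of about 18 mm) (linear speed of front_holder above 0.6 m/s and contact force between the fingers and front_holder below 0.1 N).
It fails at once if the holder with the uncut slab is moved by more than 15 mm (distance of slab_grip from where it was at the start of the episode above 0.015 m).
It also fails if it takes over 38 s, if anything falls off the work surface, if the arm or the gripper's body presses on something with over 40 N, if the wrist force passes 120 N, or if a joint passes its speed limit or range.

### The arm

A 6-joint arm with a two-finger parallel gripper is mounted at the origin on the work surface. World frame = base frame: x ahead of the robot, y to its left, z up, the work surface at z = 0. Lengths are in m, angles in rad, forces in N, time in s.
With the tool pointing down it reaches from about 0.3 to 0.825 m from the base axis. Payload 5.4 kg.
Tool frame: the origin (TCP) lies at the very end of the fingers, on their centre line; the grasp point (between the pads) lies 19 mm behind it; y points along the fingers, x is the direction in which the jaws open and shut, and the axes are right-handed (so a half turn about y gives the same grasp; the last joint's range is limited). The gripper opens to 92 mm and grips with 3 to 60 N. Pads are 20 mm wide; open, the fingers measure 128 mm over their backs; the gripper's body (75 mm by 189 mm) begins 69 mm behind the grasp point.
Start: joints at [1.137, 0.158, 1.597, -0, 1.386, -0.21], TCP at [0.128, 0.561, 0.215] pointing down, gripper open.
Joint ranges: [-2.91, 2.91], [-0.94, 2.29], [0.18, 2.7], [-1.29, 4.43], [0.17, 2.64], [-3, 3]. Speed limits (rad/s): [2.57, 2.57, 3.14, 3.14, 3.14, 3.14].

### API

Orientations are given as a 3x3 rotation matrix whose columns are the frame's x, y, z axes.
In Python, from cell import robot, effector, optics, ticket gives the robot as it stands. Calls block until the motion is done:
- robot.goto(position, orientation): joint-space move of the TCP to a pose.
- robot.line_to(position, max_speed=0.15, ori=None): straight line of the TCP; ori=None keeps the orientation; max_speed is the mean speed in m/s.
- robot.move_joints(angles): joint-space move.
- effector.release() and effector.grab(): open the fingers fully, or close them until they stop; the grip force is fixed at half the most.
- robot.dwell(seconds).
- robot.ik(position, orientation): joint angles nearest the present ones, or None.
- optics.capture(name): name is "scene" or "top" or "wrist"; returns the picture (480x640x3 uint8, red, green, blue); there is no depth.
- optics.calibration(name): a dict with "K" (3x3 intrinsics, pixels), "rvec" (rotation vector, rad) and "tvec" (3), from world to camera coordinates, as OpenCV has them. Camera axes: x right, y down, z forward; pixel columns grow to the right and rows downward; lengths in m; the calibration is good to about 2 mm. A picture is of the moment at which its call begins: read the wrist's pose just before it. calibration takes no time and is no camera call; for the wrist camera it gives the pose at the moment of the call.
A pose or a line that the arm cannot do raises robot.PlanningError and nothing moves.
- ticket.sign_off(): hands the job in, once; it reports no verdict.
Readings, each from a call of its own:
- robot.current_time_s(): time.
- robot.current_joint_pos(): joint angles.
- robot.current_qd(): joint speeds.
- robot.current_joint_torque(): joint torques, N m.
- robot.current_ee_pos(): TCP position.
- robot.current_ee_rot(): TCP orientation.
- robot.current_ft_force(): force on the tool from outside, world axes, zero at the start.
- robot.current_torque(): the same for the moment, N m.
- robot.current_finger_gap(): finger opening in m.
Only numpy, scipy, OpenCV 4.12 (cv2) and the standard library are available. Lean on these libraries where they do the work, as an engineer would, in place of code of your own. Each camera call takes 0.05 s, during which the arm holds its last target.

## Working session

There is one attempt and no reset: what is moved stays moved. The work goes in short steps, each a Python script; the robot and the scene stay as the last script left them, time stands still between calls to the robot, and variables do not carry over. Pictures are saved under pics/ and viewed, and the job is handed in when it is done.

```bash
mkdir -p pics; ls; python3 - <<'E'
from cell import robot, effector, optics, ticket
import cv2
for n in ("scene","top"):
    im=optics.capture(n); cv2.imwrite(f"pics/{n}0.png",im[:,:,::-1])
    c=optics.calibration(n); print(n,c)
print(robot.current_time_s(),robot.current_ee_rot(),robot.current_finger_gap())
E
```

```text
pics
scene {'K': array([[574.56709818,   0.        , 319.52812653],
       [  0.        , 574.56709818, 237.41194379],
       [  0.        ,   0.        ,   1.        ]]), 'rvec': array([ 0.84600965,  2.64619548, -0.98816901]), 'tvec': array([ 0.43537495, -0.09887816,  1.46918713])}
top {'K': array([[498.29398295,   0.        , 321.66485123],
       [  0.        , 498.29398295, 247.38222528],
       [  0.        ,   0.        ,   1.        ]]), 'rvec': array([ 2.12795647, -2.17345424,  0.18764169]), 'tvec': array([-0.08756964,  0.47168254,  0.97043553])}
0.1 [[ 2.21906314e-01 -6.94199078e-04 -9.75067744e-01]
 [ 9.75066640e-01 -1.50700481e-03  2.21907135e-01]
 [-1.62347951e-03 -9.99998624e-01  3.42476481e-04]] 0.09203514129075917
```

View pics/scene0.png

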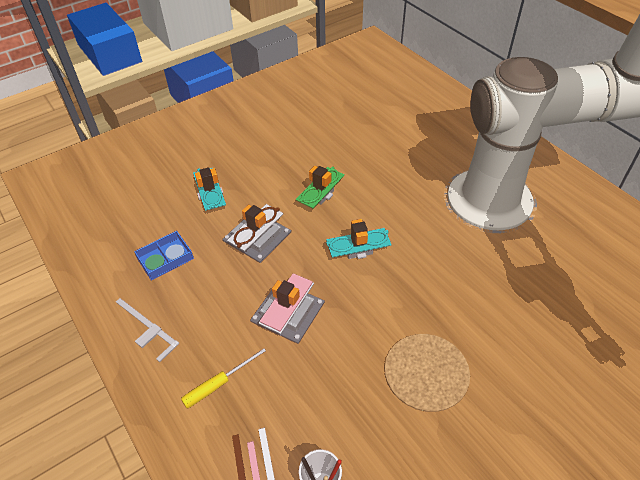

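View pics/top0.png

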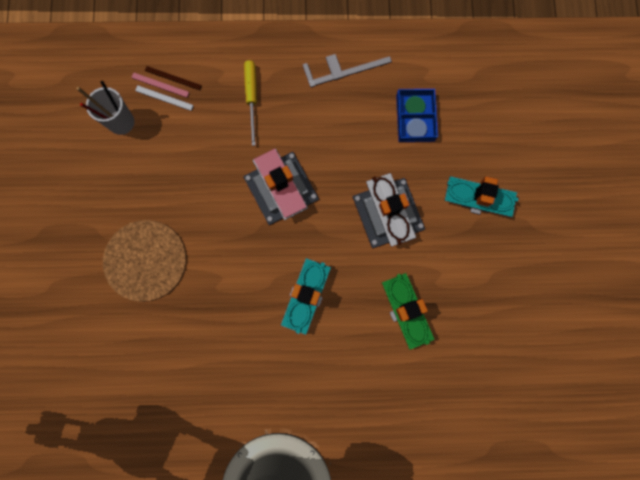

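The pictures show five holders. In the top view they are: a white plate with brown spectacle front in a dock at (396,204), a pink slab in a dock at (278,178), turquoise ones at (306,295) and (486,191), and a green one at (411,310). The one at (396,204) fits, since it alone carries a dark brown front in a dock. The cork pad is at (144,260). Next I'll take an enlarged crop to confirm, with rectified views at known heights.

```bash
cat > h.py <<'E'
import numpy as np, cv2
def P(cal,X):
    return cv2.projectPoints(np.asarray(X,float).reshape(-1,1,3),cal['rvec'],cal['tvec'],cal['K'],None)[0].reshape(-1,2)
def unproj(cal,uv,z):
    R=cv2.Rodrigues(cal['rvec'])[0]; t=cal['tvec']
    uv=np.atleast_2d(uv); d=np.c_[uv,np.ones(len(uv))]@np.linalg.inv(cal['K']).T@R
    o=-R.T@t; s=(z-o[2])/d[:,2]; return o+s[:,None]*d
def rect(im,cal,x0,x1,y0,y1,z,s):
    # rows: x decreasing downward, cols: y decreasing to right ; s px per m
    W,H=int((y1-y0)*s),int((x1-x0)*s)
    dst=np.float32([[0,0],[W,0],[W,H],[0,H]])
    src=P(cal,[[x1,y1,z],[x1,y0,z],[x0,y0,z],[x0,y1,z]]).astype(np.float32)
    return cv2.warpPerspective(im,cv2.getPerspectiveTransform(src,dst),(W,H),flags=cv2.INTER_CUBIC)
E
python3 - <<'E'
from cell import optics
from h import *
im=cv2.imread("pics/top0.png"); c=optics.calibration("top")
R=cv2.Rodrigues(c['rvec'])[0]; print("cam",-R.T@c['tvec'])
for n,uv,z in (("front",(396,204),.092),("slab",(278,178),.092),("pad",(144.5,260.5),.006),("t1",(306,295),.08),("t2",(486,191),.08),("g",(411,310),.08)):
    print(n,unproj(c,uv,z)[0].round(4))
# pad ellipse
hsv=cv2.cvtColor(im,cv2.COLOR_BGR2HSV); print(hsv[260,144],hsv[300,220])
cv2.imwrite("pics/crop1.png",cv2.resize(im[140:260,320:480],None,fx=5,fy=5,interpolation=cv2.INTER_CUBIC))
s=cv2.imread("pics/scene0.png");cv2.imwrite("pics/crop2.png",cv2.resize(s[180:280,200:320],None,fx=6,fy=6,interpolation=cv2.INTER_CUBIC))
E
```

```text
cam [ 0.31576323 -0.07532631  1.03272335]
front [ 0.5437 -0.2426  0.092 ]
slab [ 0.5998 -0.0143  0.092 ]
pad [0.4544 0.2679 0.006 ]
t1 [ 0.3719 -0.0646  0.08  ]
t2 [ 0.5698 -0.4249  0.08  ]
g [ 0.3391 -0.264   0.08  ]
[ 14 148 124] [ 13 176 103]
```

View pics/crop1.png

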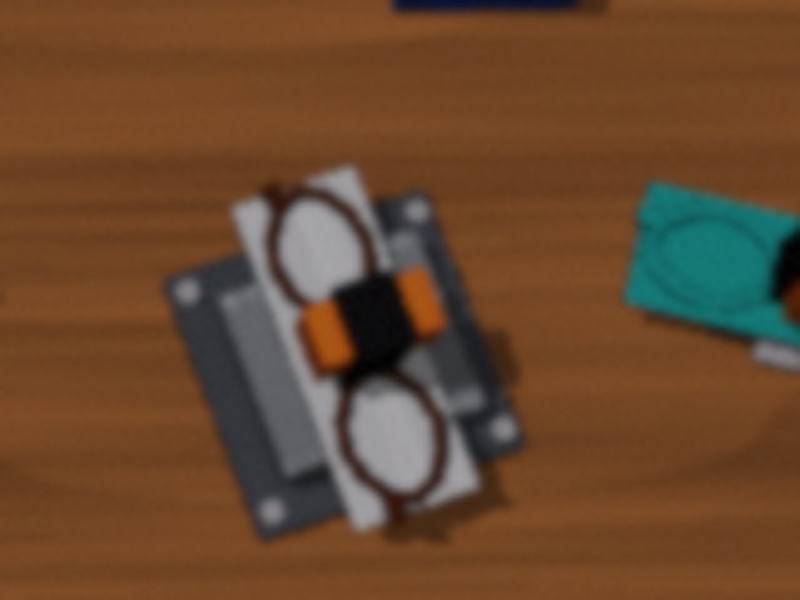

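View pics/crop2.png

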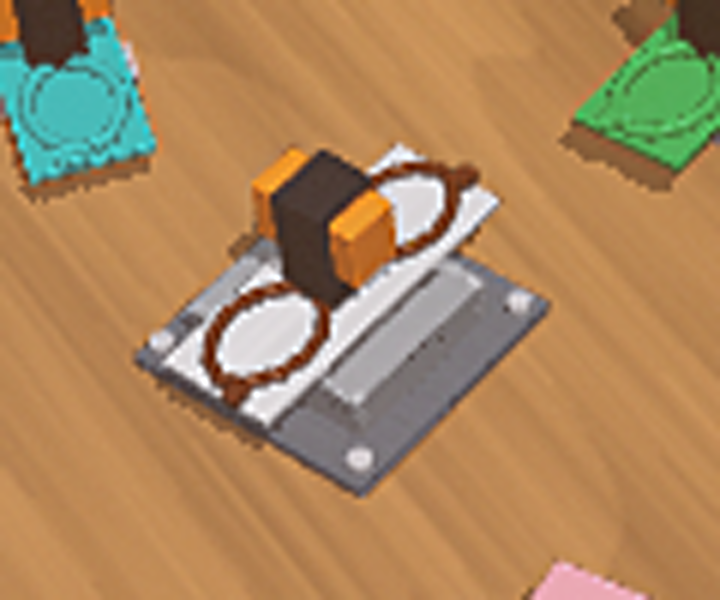

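This is confirmed: the crop shows the dark brown front on a white plate in its dock, with orange buttons at top px about (385,207) and (404,200). I'll move above it, already in the grasp orientation, for a wrist view.

```bash
python3 - <<'E'
from cell import robot, optics
from h import *
a=np.radians(21)
q=robot.current_joint_pos(); Rt=np.array(robot.current_ee_rot()); p=np.array(robot.current_ee_pos())
c=optics.calibration("wrist"); Rc=cv2.Rodrigues(c['rvec'])[0]; cam=-Rc.T@c['tvec']
print("cam in tool",(Rt.T@(cam-p)).round(4),"R",(Rt.T@Rc.T).round(3).tolist(), c['K'][0,0])
for s in (1,-1):
    x=s*np.array([-np.sin(a),np.cos(a),0]); y=np.array([0,0,-1.]); R=np.c_[x,y,np.cross(x,y)]
    for pos in ([.5437,-.2426,.2],[.5437,-.2426,.054],[.454,.268,.15],[.454,.268,.052]):
        k=robot.ik(pos,R); print(s,pos,None if k is None else np.round(k,2))
E
```

```text
cam in tool [-0.001  -0.1687  0.0773] R [[1.0, 0.0, 0.0], [-0.0, -0.273, 0.962], [0.0, -0.962, -0.273]] 384.32403741902573
1 [0.5437, -0.2426, 0.2] [-0.62  0.22  1.55 -0.    1.37 -2.56]
1 [0.5437, -0.2426, 0.054] [-0.62  0.38  1.66 -0.    1.1  -2.56]
1 [0.454, 0.268, 0.15] [ 0.3   0.09  1.8  -0.    1.25 -1.63]
1 [0.454, 0.268, 0.052] [ 0.3   0.23  1.86 -0.    1.05 -1.63]
-1 [0.5437, -0.2426, 0.2] [-0.62  0.22  1.55 -0.    1.37  0.58]
-1 [0.5437, -0.2426, 0.054] [-0.62  0.38  1.66 -0.    1.1   0.58]
-1 [0.454, 0.268, 0.15] [ 0.3   0.09  1.8  -0.    1.25  1.51]
-1 [0.454, 0.268, 0.052] [ 0.3   0.23  1.86 -0.    1.05  1.51]
```

```bash
cat >> h.py <<'E'
def Rg(a):
    x=-np.array([-np.sin(a),np.cos(a),0]); y=np.array([0,0,-1.]); return np.c_[x,y,np.cross(x,y)]
E
python3 - <<'E'
from cell import robot, optics
from h import *
R=Rg(np.radians(21))
robot.goto([.5437,-.2426,.22],R)
robot.dwell(.2)
c=optics.calibration("wrist"); im=optics.capture("wrist")[:,:,::-1].copy()
np.savez("pics/w1.npz",**c); cv2.imwrite("pics/w1.png",im)
cv2.imwrite("pics/w1r.png",rect(im,c,.44,.64,-.36,-.14,.092,2500)) 
print(robot.current_time_s(),robot.current_ee_pos(),robot.current_ft_force())
E
```

```text
3.5167 [ 0.54382486 -0.24228845  0.22001389] [ 0.34321839  0.04936387 -0.05860014]
```

View pics/w1.png

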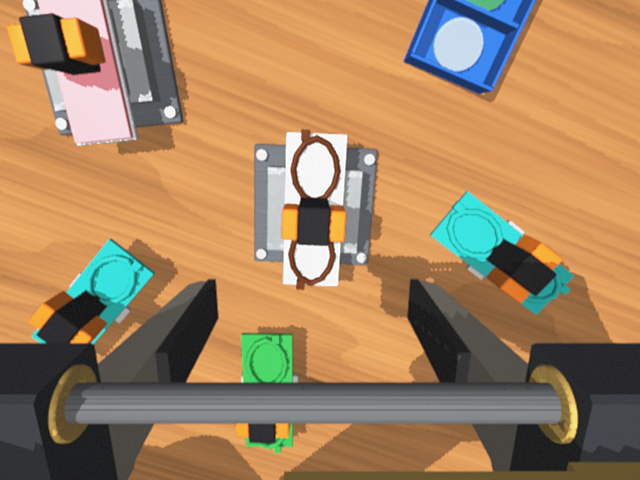

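View pics/w1r.png

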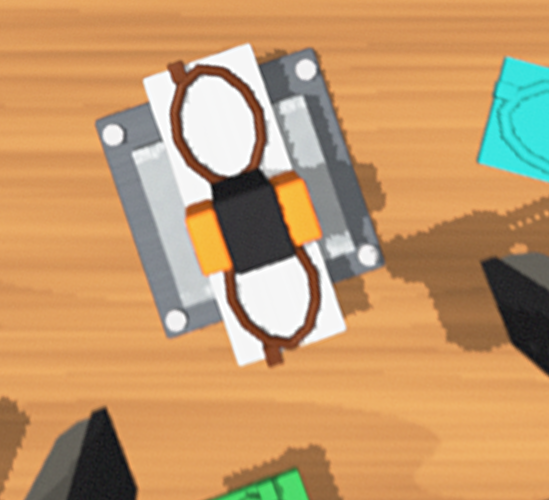

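```bash
python3 - <<'E'
from h import *
im=cv2.imread("pics/w1.png"); c=dict(np.load("pics/w1.npz"))
def corners(p,a,hx,hy,z,oy=0):
    R=np.array([[np.cos(a),-np.sin(a)],[np.sin(a),np.cos(a)]])
    return np.array([np.r_[p+R@[sx*hx,oy+sy*hy],z] for sx,sy in((1,1),(1,-1),(-1,-1),(-1,1))])
S=8;x0,y0=270,120
cv2.imwrite("pics/w1c.png",cv2.resize(im[190:255,270:360],None,fx=8,fy=8,interpolation=cv2.INTER_CUBIC))
# orange masks centroids & minAreaRect
hsv=cv2.cvtColor(im,cv2.COLOR_BGR2HSV)
m=cv2.inRange(hsv,(8,180,180),(22,255,255)); m[:195]=0;m[255:]=0;m[:,:275]=0;m[:,355:]=0
n,l,st,ce=cv2.connectedComponentsWithStats(m); print(st,ce)
# plate white corners
w=cv2.inRange(hsv,(0,0,215),(180,25,255)); w[:,:284]=0;w[:,348:]=0;w[:130]=0;w[290:]=0
print("white rows/cols",np.where(w.any(1))[0][[0,-1]],np.where(w.any(0))[0][[0,-1]])
p=np.array([.5437,-.2426])
for a in (21,):
  o=im.copy();o=cv2.resize(o,None,fx=5,fy=5,interpolation=cv2.INTER_CUBIC)
  for hx,hy,z,col in((.016,.013,.092,(0,255,0)),(.013,.026,.088,(255,0,0)),(.072,.027,.044-.003,(0,0,255)),(.06,.06,.008,(255,0,255))):
    q=(P(c,corners(p,np.radians(a),hx,hy,z))+.5)*5-.5
    cv2.polylines(o,[np.round(q).astype(int)],True,col,1,cv2.LINE_AA)
  cv2.imwrite("pics/ov1.png",o[125*5:125*5+600,1250-60:1250+740-60])
E
```

```text
[[     0      0    640    480 306293]
 [   282    208     16     33    452]
 [   329    210     17     32    455]] [[319.51802686 239.54488023]
 [289.54424779 223.50884956]
 [337.12307692 225.17362637]]
white rows/cols [132 285] [284 347]
```

View pics/ov1.png

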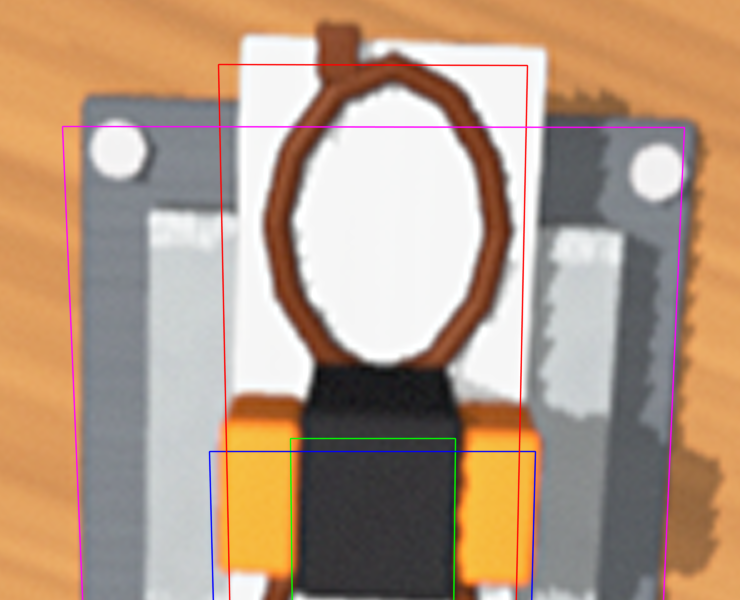

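View pics/w1c.png

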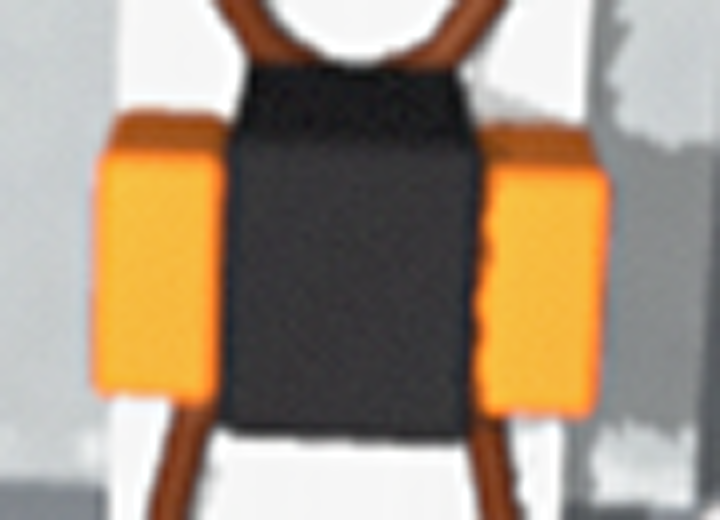

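```bash
python3 - <<'E'
from h import *
from scipy.optimize import least_squares
c=dict(np.load("pics/w1.npz"))
f8=lambda x,y:((x+.5)/8-.5+270,(y+.5)/8-.5+190)
f5=lambda x,y:((x+1190+.5)/5-.5,(y+625+.5)/5-.5)
# local coords
L=[(.016,.013,.092),(.016,-.013,.092),(-.016,.013,.092),(-.016,-.013,.092),(.013,.026,.088),(-.013,.026,.088),(.013,-.026,.088),(-.013,-.026,.088),(.072,.027,.041),(.072,-.027,.041)]
U=[f8(237,138),f8(476,148),f8(220,430),f8(470,437),f8(97,152),f8(93,393),f8(608,170),f8(597,413),f5(242,35),f5(546,48)]
L=np.array(L);U=np.array(U)
def pred(v):
    a=v[2];X=np.c_[v[0]+np.cos(a)*L[:,0]-np.sin(a)*L[:,1],v[1]+np.sin(a)*L[:,0]+np.cos(a)*L[:,1],L[:,2]]
    return P(c,X)
r=least_squares(lambda v:(pred(v)-U).ravel(),[.5437,-.2426,.366],x_scale=[.01,.01,.1])
print(r.x,np.degrees(r.x[2]));print((pred(r.x)-U).round(1).tolist())
# top camera check
from cell import optics
c=optics.calibration("top"); print(P(c,[[r.x[0],r.x[1],.092]]))
# dock studs symmetrical: from scene too
c=optics.calibration("scene"); print(P(c,[[r.x[0],r.x[1],.092]]))
# pad, both cams
for n in("top","scene"):
    c=optics.calibration(n); im=cv2.imread(f"pics/{n}0.png")
    t=np.linspace(0,2*np.pi,60); X=np.c_[.4544+.085*np.cos(t),.2679+.085*np.sin(t),0*t+.006]
    q=P(c,X); u0=q.min(0)-15; u0=u0.astype(int); u1=(q.max(0)+15).astype(int)
    k=cv2.resize(im[u0[1]:u1[1],u0[0]:u1[0]],None,fx=4,fy=4,interpolation=cv2.INTER_CUBIC)
    cv2.polylines(k,[((q-u0+.5)*4-.5).round().astype(int)],True,(255,255,0),1,cv2.LINE_AA); cv2.imwrite(f"pics/pad_{n}.png",k); print(n,k.shape,u0)
a=cv2.imread("pics/pad_top.png");b=cv2.imread("pics/pad_scene.png");h=max(a.shape[0],b.shape[0])
cv2.imwrite("pics/pad.png",np.hstack([cv2.copyMakeBorder(i,0,h-i.shape[0],0,0,0) for i in(a,b)]))
E
```

```text
[ 0.54834934 -0.24187019  0.3292103 ] 18.862360521581607
[[-1.7, -1.1], [1.6, -1.0], [-0.7, 1.7], [0.3, 2.0], [-0.5, -0.6], [-0.5, 0.8], [1.0, -0.4], [0.4, 0.6], [-0.6, -0.8], [0.6, -0.9]]
[[395.50156693 201.65622353]]
[[253.06921077 210.29615094]]
top (444, 452, 3) [ 87 205]
scene (428, 460, 3) [370 317]
```

View pics/pad.png

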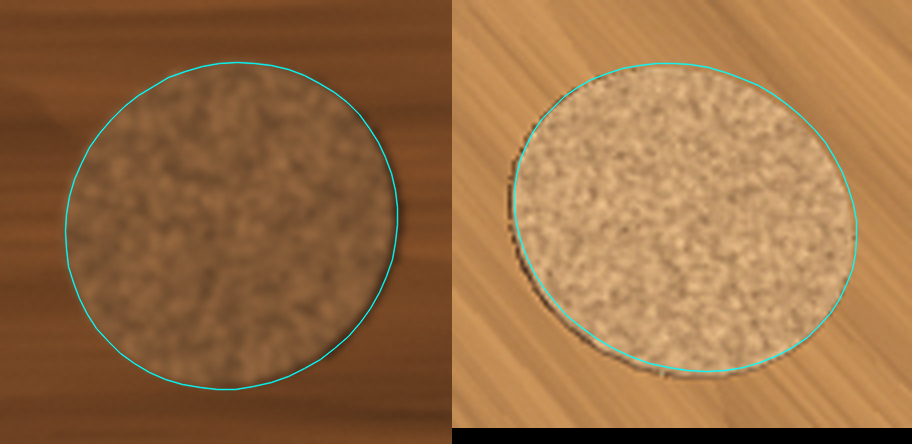

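The fit puts front_grip at (0.548, -0.242) with yaw 18.9°. This agrees with the scene view, where predicted (253,210) matches the seen post top at (253.6,210), and with the top view. The pad outline at (0.454, 0.268) matches in both cameras. I'll descend, pinch and check.

```bash
python3 - <<'E'
from cell import robot, optics, effector
from h import *
R=Rg(.3292); x,y=.5483,-.2419
robot.goto([x,y,.16],R)
robot.line_to([x,y,.054],max_speed=.08)
print(robot.current_time_s(),robot.current_ee_pos(),robot.current_ft_force())
im=optics.capture("wrist"); cv2.imwrite("pics/w2.png",im[:,:,::-1])
E
```

```text
5.3417 [ 0.54874368 -0.2421718   0.05465924] [-0.13884264 -0.20708992 -0.16848164]
```

View pics/w2.png

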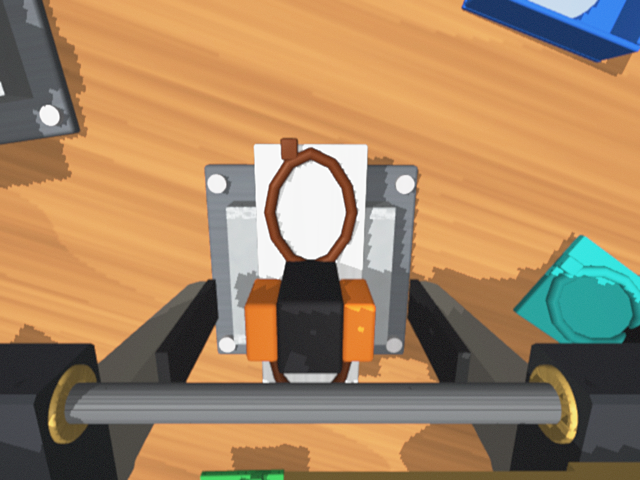

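The open fingers, with inner edges at x≈216 and 412, straddle the orange buttons (246 to 374) squarely, about 1 mm off centre. I'll pinch now.

```bash
python3 - <<'E'
from cell import robot, optics, effector
from h import *
effector.grab(); robot.dwell(.4)
print(robot.current_time_s(),robot.current_finger_gap(),robot.current_ee_pos(),robot.current_ft_force(),robot.current_torque())
im=optics.capture("wrist"); cv2.imwrite("pics/w3.png",im[:,:,::-1])
E
```

```text
6.7917 0.0264129885977256 [ 0.5482299  -0.24166464  0.05419412] [-2.0552689   2.75899882  5.60063121] [0.59966776 0.58311956 0.02799562]
```

View pics/w3.png

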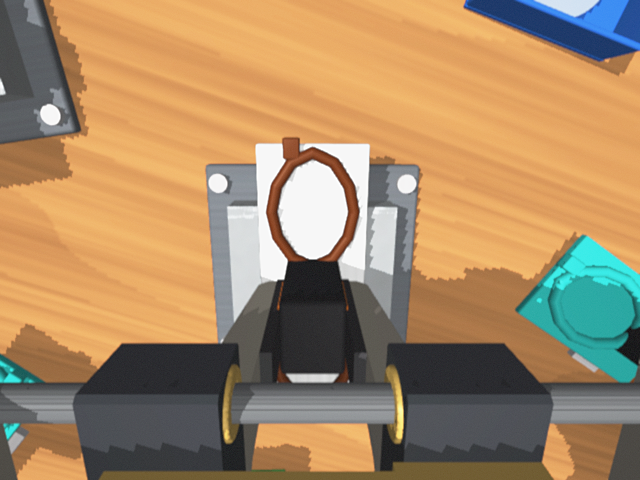

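The fingers closed to 26.4 mm, and the picture shows both buttons squeezed flush against the black post (278 to 348). Now I'll lift straight up.

```bash
python3 - <<'E'
from cell import robot, optics, effector
from h import *
x,y,z=robot.current_ee_pos()
for h in (.064,.08):
    robot.line_to([x,y,h],max_speed=.04)
    print(robot.current_time_s(),robot.current_ee_pos().round(4) if hasattr(robot.current_ee_pos(),'round') else robot.current_ee_pos(),np.round(robot.current_ft_force(),2),robot.current_finger_gap())
    if np.linalg.norm(robot.current_ft_force())>25: break
else:
    robot.line_to([x,y,.15],max_speed=.1); robot.dwell(.3)
    print(robot.current_time_s(),np.round(robot.current_ft_force(),2),np.round(robot.current_torque(),2),robot.current_finger_gap())
im=optics.capture("wrist"); cv2.imwrite("pics/w4.png",im[:,:,::-1])
im=optics.capture("scene"); cv2.imwrite("pics/s4.png",im[100:340,160:480,::-1].repeat(2,0).repeat(2,1))
E
```

```text
7.2417 [ 0.5482 -0.2418  0.0639] [ 0.33  0.75 -4.88] 0.02588740768218318
7.7917 [ 0.5484 -0.2417  0.0803] [ 0.17 -0.39 -4.59] 0.02631449892088228
8.9417 [ 0.46  1.24 -2.95] [-0.08  0.14  0.  ] 0.026126805750832417
```

View pics/w4.png

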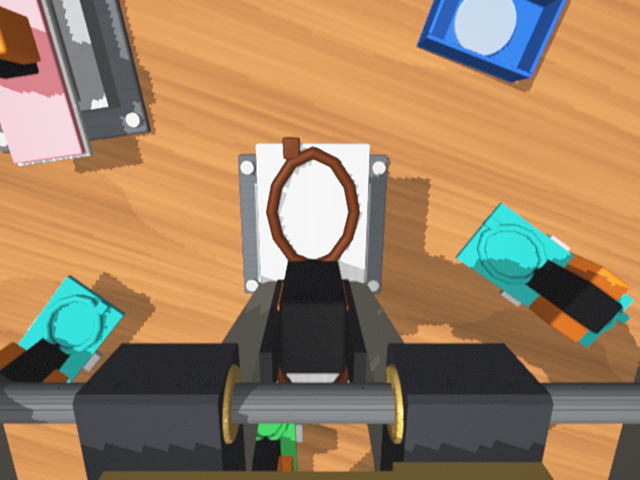

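View pics/s4.png

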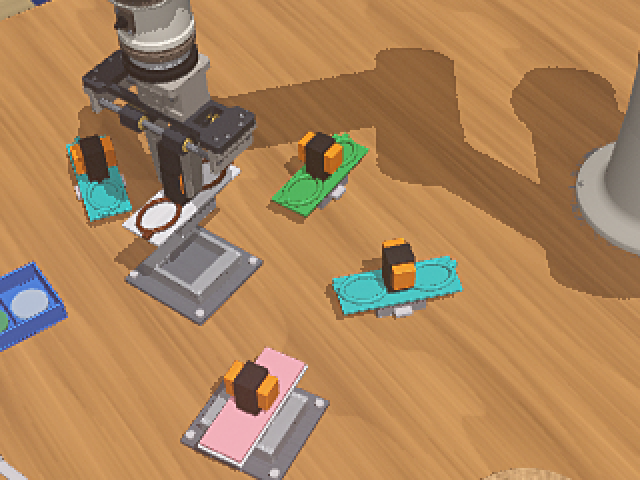

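It is lifted clear: the dock is empty, the holder is unchanged in the grip, and the measured weight is about 3 N. I'll carry it high, with its underside at least 0.15 m up, in a straight line to above the pad.

```bash
python3 - <<'E'
from cell import robot, optics, effector
from h import *
x,y,z=robot.current_ee_pos()
robot.line_to([x,y,.21],max_speed=.12)
robot.line_to([.454,.268,.21],max_speed=.18,ori=Rg(.3292+.9))
robot.line_to([.454,.268,.09],max_speed=.12); robot.dwell(.3)
print(robot.current_time_s(),np.round(robot.current_ee_pos(),4),np.round(robot.current_ft_force(),2),np.round(robot.current_torque(),2),robot.current_finger_gap())
for n in("wrist","top","scene"):
    im=optics.capture(n)[:,:,::-1]; cv2.imwrite(f"pics/{n}5.png",im)
E
python3 - <<'E'
import cv2,numpy as np
a=cv2.imread("pics/wrist5.png");b=cv2.imread("pics/scene5.png")[250:470,330:570]
cv2.imwrite("pics/c5.png",np.hstack([cv2.resize(a,(440,330)),cv2.resize(b,(360,330))]))
E
```

```text
14.1667 [0.4543 0.2681 0.0904] [ 0.04 -0.23 -4.32] [-0.07  0.09  0.04] 0.026162889412484694
```

View pics/c5.png

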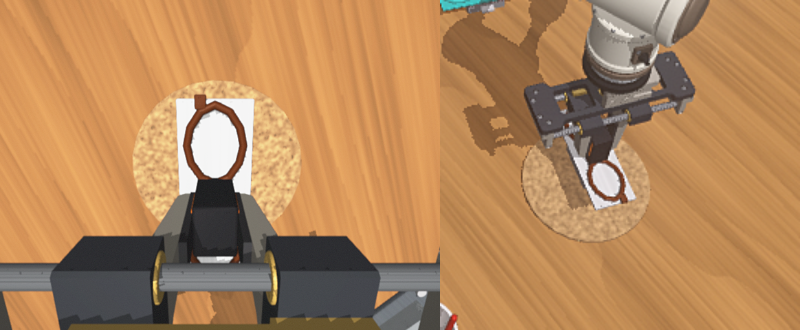

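The holder is upright over the middle of the pad. I'll lower it gently until I feel contact.

```bash
python3 - <<'E'
from cell import robot, optics, effector
from h import *
x,y=.454,.268
robot.line_to([x,y,.057],max_speed=.05); robot.dwell(.2)
f0=robot.current_ft_force()[2]; print(f0)
z=.057
while z>.0495:
    z-=.001; robot.line_to([x,y,z],max_speed=.015); robot.dwell(.1)
    f=np.mean([robot.current_ft_force()[2] for _ in range(3)]); print(round(z,4),np.round(robot.current_ee_pos()[2],4),np.round(f,2))
    if f-f0>3: break
print(robot.current_time_s(),np.round(robot.current_torque(),2))
E
```

```text
-4.288274019964924
0.056 0.056 -4.66
0.055 0.055 -4.38
0.054 0.054 -4.9
0.053 0.053 -4.53
0.052 0.0522 -3.08
0.051 0.0522 5.98
17.425 [-0.27  0.67 -0.02]
```

The pad took the load at TCP z = 0.0522, exactly as predicted. I'll release and back off straight up.

```bash
python3 - <<'E'
from cell import robot, optics, effector
from h import *
x,y=.454,.268
robot.line_to([x,y,.0522],max_speed=.015)
effector.release(); robot.dwell(.2)
print(robot.current_finger_gap(),np.round(robot.current_ft_force(),2))
robot.line_to([x,y,.10],max_speed=.06)
robot.line_to([x,y,.22],max_speed=.15); robot.dwell(.2)
print(robot.current_time_s(),np.round(robot.current_ee_pos(),4),np.round(robot.current_ft_force(),2))
c=optics.calibration("wrist"); np.savez("pics/w6.npz",**c)
ims={n:optics.capture(n)[:,:,::-1] for n in("wrist","scene","top")}
for n in ims: cv2.imwrite(f"pics/{n}6.png",ims[n])
p=P(c,[[.454,.268,.042]])[0]; print(p)
# slab moved?
a=cv2.imread("pics/top0.png")[145:230,240:325].astype(int); b=ims["top"][145:230,240:325].astype(int); print("slab diff",abs(a-b).mean(),abs(a-b).max())
E
python3 - <<'E'
import cv2,numpy as np
a=cv2.imread("pics/wrist6.png")[60:360,120:520];b=cv2.imread("pics/scene6.png")[230:450,340:560]
cv2.imwrite("pics/c6.png",np.hstack([cv2.resize(a,(480,360)),cv2.resize(b,(320,360))]))
E
```

```text
0.09166943726189361 [0.39 0.16 0.72]
21.025 [0.4534 0.2678 0.2189] [-0.14  0.54 -0.23]
[313.41698791 217.4562176 ]
slab diff 4.868881199538639 47
```

View pics/c6.png

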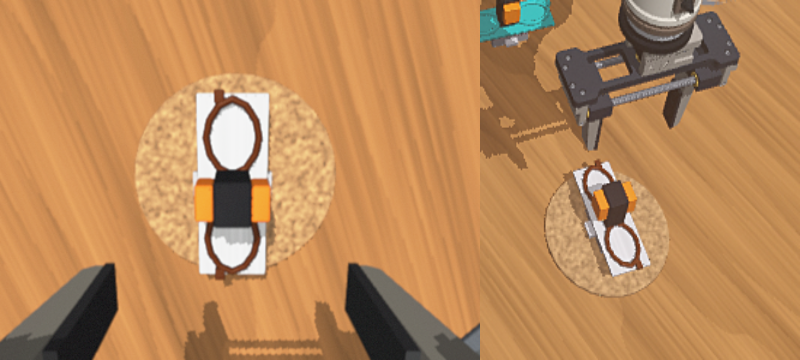

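The holder stands upright at the pad centre, with both orange buttons out and the fingers clear. I'll check for a shift of the slab using the saved pictures, then hand in.

```bash
python3 - <<'E'
import cv2,numpy as np
for n,s in(("top",np.s_[145:230,240:325]),("scene",np.s_[265:350,240:335])):
    a,b=[cv2.cvtColor(cv2.imread(f"pics/{n}{k}.png")[s],cv2.COLOR_BGR2GRAY).astype(np.float32) for k in(0,6)]
    print(n,cv2.phaseCorrelate(a,b,cv2.createHanningWindow(a.shape[::-1],cv2.CV_32F)))
from cell import ticket,robot
ticket.sign_off(); print(robot.current_time_s())
E
```

```text
top ((-0.01318188485212346, 0.042238716004753485), 0.9698017774982217)
scene ((0.01742461467127754, 0.0026691970586725233), 1.0015897647926102)
the job is handed in; nothing more can be done
the job is handed in; nothing more can be done
```

The finished tortoiseshell front now stands upright in the middle of the cork pad, and I handed the job in at about 21 s of the 38 s allowed. `sign_off` reports no verdict, so success rests on the checks below.

I pinched both orange buttons until the finger gap was 26.4 mm, which is fully in. I then lifted the holder straight out of its dock, carried it high over the other parts and lowered it until I felt contact. After releasing it, I backed straight up.

**Placement:** contact came at TCP height 0.0522 m, exactly as predicted. The last pictures show the holder near the pad's centre with both buttons sprung out. The gripper was clear of it, with about 0 N at the wrist.

**Pink slab holder:** it shifted less than 0.05 px in both the top and scene views, so it did not move. A plain pixel difference in the top view was not zero (mean 4.9, at most 47). I put that down to noise or shadow, since the shift measurement shows no movement.

**Measurement disagreements:** my first rough top-view pick of the grip point was about 4.5 mm off in x from the wrist-camera fit. The post top also looked about 10 % smaller than stated in that fit. I used the wrist fit, which the scene view confirmed.

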